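# Slide the battery pack home under its leaf spring

## Task

In the charging cradle on the studio desk, press the black battery pack firmly down on its sprung deck with your fingertips and, keeping it pressed, slide it forwards under the bridge bar and the leaf spring until it is fully home against the end stop, then let go so that it stays there. Only push: do not lift or tip the pack, keep off the leaf spring, and leave the mug, the tape roll and the microphone where they are.

Things in the scene. Friction and masses are not known exactly. Their poses are not given: they have to be found in the camera images.
- cradle: Fixed grey charging cradle on the desk, 245 x 74 mm, 46 mm high at its end housing. Origin: on the desk, mid-width; +x is the slide direction, z up. An open-topped channel 50 mm wide (x -125 to +85 mm) between side walls that reach 38 mm above the desk; its floor is the sprung deck.
- bridge (a point): Middle of the underside of the rigid dark bridge bar across the channel, 44 mm above the desk. The bar is 8 mm thick along the slide (cradle x +37 to +45 mm), its top 52 mm above the desk, screw heads to 54 mm.
- end_stop (a point): Foot of the end stop, the upright face at the channel's far end (cradle x = +85 mm, 8 mm above the desk) that the pack's nose must meet.
- deck_top (a point): Middle of the grey sprung deck's top face (deck 204 x 47 mm, x -122 to +82 mm of the cradle); 24 mm above the desk when up, 14 mm when fully down. It stays level.
- deck (a joint): How far the sprung deck is pressed down, m: 0 up, 0.010 fully down on a hard stop. It starts to sink at 7 N (the pack's weight included) and takes 15 N to bottom. The pack passes under the bar only above 0.006; home and let go, the bar keeps pack and deck down at about 0.006.
- leaf: Thin bright steel leaf spring, 26 mm wide, 34 mm long. Origin at its root on the bar's rear edge (cradle x +45 mm, 47.5 mm above the desk); it slopes down towards the end stop, tip about 37 mm above the desk when free. The nose of the pressed-down pack lifts it; it then drags on the pack's top with some 2 to 4 N.
- pack: Loose black battery pack, 125 x 46 x 26 mm, 0.2 to 0.45 kg; x forwards as the cradle's x. Origin: centre of its underside. Starts on the raised deck, top 50 mm above the desk (6 mm too high for the bar), nose 5 to 30 mm short of the bar. Home, its origin is at cradle x = +22.5 mm. Behind its rib is a flat land (x -62 to -4 mm) for the fingertips.
- rib (a point): Middle of the top of the grey rib across the pack's top, 34 mm above the pack's origin. The rib is 8 mm thick (pack x -4 to +4 mm), 40 mm wide, 8 mm high: fingertips behind it push it forwards. With the pack home it is still 10 mm short of the bar.
- mug: White mug, 80 mm wide, 85 mm high, handle at its +y side; origin under its centre. Leave it alone.
- tape: Roll of brown tape lying flat, 90 mm wide, 22 mm high; origin under its centre. Leave it alone.
- mic: Small desk microphone on a round black foot 90 mm wide, 115 mm high; origin under its centre. Leave it alone.
Things that resemble listed ones, but are neither listed nor needed, are in the scene too. Several things have the shape of the pack; the one meant has the colours described above.

How it is judged:
On the way:
1. the pack is pressed down by the fingers and its nose is under the bridge bar (value of joint deck above 0.005 m and x of pack in the frame of cradle above -0.018 m and contact force between the fingers and pack above 2 N), for 0.05 s.
At the end, for the whole second after the job is handed in: The pack is home (within 4 mm of the end stop), in line with the cradle, held down by the bridge bar with the deck still at least 4 mm down, the leaf spring bearing on it, at rest and let go (x of pack in the frame of cradle above 0.0185 m and z of pack in the frame of cradle below 0.0205 m and angle between the x axis of pack and the x axis of cradle, either way round below 0.08 rad and value of joint deck above 0.004 m and contact force between pack and leaf above 0.5 N and linear speed of pack below 0.02 m/s); the robot touches nothing.
It fails at once if the pack is lifted (more than 5 mm above the raised deck) (z of pack in the frame of cradle above 0.029 m).
It fails at once if the pack is tipped (more than 10 degrees) (angle between pack's own z axis and vertical above 0.175 rad).
It fails at once if the robot pushes on the leaf spring (more than 2 N) (contact force between any of the arm, the fingers and leaf above 2 N).
It fails at once if the mug, tape roll or microphone is shifted more than 20 mm or tipped (distance of any of mug, tape, mic from where it was at the start of the episode above 0.02 m or angle between any of mug, tape, mic's own z axis and vertical above 0.3 rad).
It also fails if it takes over 42 s, if anything falls off the work surface, if the arm or the gripper's body presses on something with over 40 N, if the wrist force passes 120 N, or if a joint passes its speed limit or range.

## Robot

A 7-joint arm with a two-finger parallel gripper is mounted at the origin on the work surface. World frame = base frame: x ahead of the robot, y to its left, z up, the work surface at z = 0. Lengths are in m, angles in rad, forces in N, time in s.
With the tool pointing down it reaches from about 0.425 to 0.925 m from the base axis. Payload 6.8 kg.
Tool frame: the origin (TCP) lies midway between the tips of the shut fingers; the grasp point (between the pads) lies 19 mm behind it; z points along the fingers, y is the direction in which the jaws open and shut (so a half turn about z gives the same grasp; the last joint's range is limited). The gripper opens to 85 mm and grips with 20 to 120 N. Pads are 22 mm wide; open, the fingers measure 114 mm over their backs; the gripper's body (76 mm by 85 mm) begins 54 mm behind the grasp point. The pads swing forward as they close: fully open they stand 13 mm farther back than shut.
Start: joints at [-0.108, 0.477, 0.022, 1.555, -0.011, 1.109, -0.083], TCP at [0.675, 0, 0.231] pointing down, gripper open.
Joint ranges: [-2.96, 2.96], [-0.34, 2.1], [-1.41, 1.46], [0.24, 2.44], [-1.37, 4.51], [0.17, 1.92], [-2.96, 2.96]. Speed limits (rad/s): [2.39, 2.39, 3.14, 3.14, 3.14, 3.14, 3.14].

## Interface

Orientations are given as a unit quaternion [w, x, y, z].
In Python, from station import bot gives the robot as it stands.
- The arm moves only by the shell command python3 -m jog 'ROWS' [FORCE]. ROWS is JSON, a list of rows, each a list of 3 entries, a list of its own where there are three numbers: the shift along the tool's x, y, z in mm, then the turn, a rotation vector about the tool's x, y, z in degrees, then the closure, from -1 (fully open) to 1 (shut). A call has 1 to 12 rows; each row shifts and turns the commanded pose from where the row before left it, along the tool's axes as they then stand; what a row does not reach is not made up. A row lasts 1/8 s, in which the tool goes at most 62.5 mm and 10.7 degrees, less where a joint would pass 70% of its speed; a pose out of reach is approached as far as the arm can. A call is refused whole if a number of a shift passes 62.5 or a number of a turn 10.7, either way. A call with a gripper value outside its range is refused whole. The fingers move at their own pace and stop on an object; FORCE is the grip in N (left out, the last holds). Time passes only in rows, so rows that do not move let the fingers close. It gives the time, the measured TCP pose, the force and the opening at its end, in the units of the state.
- bot.get_obs(): the state, without advancing time (a new reading comes with each control period).
- bot.read_camera(name): name is "scene" or "side" or "wrist"; returns (picture, depth): 384x512x3 uint8, red, green, blue; 384x512 float32, m along the optical axis (not along the pixel's ray), 0 where there is no reading.
- bot.camera_info(name): a dict with "fx", "fy", "cx", "cy" (pixels), "world_from_camera" (4x4, takes a point from camera to world coordinates); the wrist camera has in their place "mount" (4x4, takes a point from camera to tool coordinates, whose origin is the TCP and whose axes are the flange's). Camera axes: x right, y up, looking along -z (the intrinsics and any distortion apply to the point x, -y, -z); pixel columns grow to the right and rows downward; lengths in m; the calibration is good to about 2 mm. A picture is of the moment at which its call begins: read the wrist's pose just before it. camera_info takes no time and is no camera call.
- bot.hand_in(): hands the job in, once; it reports no verdict.
Trained networks look in the newest picture that a camera, given by its name, has taken for a name from the list of things; names that differ only in an ending like _2 or _b are one class to them, and where a whole thing is asked for, a point or a joint stands for the part that bears it (a point fixed in the world has none). Each returns a list of dicts, best first, with "score" (0 to 1); they miss things now and then, are a little off and sometimes report something else, mostly with a low value. They report only what shows in the picture. A call takes as long as a camera call. They do not tell look-alikes from the thing itself.
- bot.find_in(camera, thing): "xy" ([column, row] as shares, 0 to 1, of the picture: columns of its width, rows of its height, amid what is visible of it).
- bot.cut_out(camera, thing): "pixels" (384x512 bool, what is visible of it) and "xy" ([column, row] as shares, 0 to 1, of the picture: columns of its width, rows of its height, amid what is visible of it).
- bot.landmark_of(camera, thing): "xy" ([column, row] as shares, 0 to 1, of the picture: columns of its width, rows of its height: a listed point, or the origin of a listed thing).
The state is a dict: "t": time; "q": joint angles; "joint_vel": joint speeds; "joint_torque": joint torques, N m; "eef_pos": TCP position; "tool_rot": TCP orientation; "contact_force": force on the tool from outside, world axes, zero at the start; "torque": the same for the moment, N m; "gripper_width": opening from 0.0 (shut) to 1.0 (fully open).
Only numpy, scipy, OpenCV 4.12 (cv2) and the standard library are available. Lean on these libraries where they do the work, as an engineer would, in place of code of your own. Each camera call takes 0.05 s, during which the arm holds its last target.

## Working session

There is one attempt and no reset: what is moved stays moved. The work goes in short steps, Python scripts to look and compute and a shell command to move; the robot and the scene stay as the last step left them, time stands still between calls to the robot, and variables do not carry over. Pictures are saved under pics/ and viewed, and the job is handed in when it is done.

```bash
ls; mkdir -p pics; cat > h.py <<'E'
import numpy as np, cv2
from station import bot
from scipy.spatial.transform import Rotation as R
def T(cam):
    i=bot.camera_info(cam)
    if 'world_from_camera' in i: return i,np.array(i['world_from_camera'])
    o=bot.get_obs();M=np.eye(4);q=o['tool_rot'];M[:3,:3]=R.from_quat([q[1],q[2],q[3],q[0]]).as_matrix();M[:3,3]=o['eef_pos']
    return i,M@np.array(i['mount'])
def cloud(i,M,d):
    v,u=np.mgrid[0:384,0:512]
    P=np.stack([(u+.0-i['cx'])/i['fx']*d,-(v-i['cy'])/i['fy']*d,-d],-1)
    return P@M[:3,:3].T+M[:3,3]
E
python3 - <<'E'
from h import *
print(bot.get_obs())
for c in ['scene','side','wrist']:
    i,M=T(c); p,d=bot.read_camera(c)
    print(c,i)
    cv2.imwrite(f'pics/{c}0.png',p[:,:,::-1]); np.savez(f'{c}0.npz',p=p,d=d,M=M)
    for t in ['cradle','pack']:
        for r in bot.cut_out(c,t)[:4]:
            m=r['pixels']; P=cloud(i,M,d)[m&(d>0)]
            print(c,t,r['score'],np.array(r['xy'])*[512,384],m.sum(),np.median(P,0) if len(P) else None)
E
```

```text
pics
{'t': 0.0, 'q': array([-0.10811725,  0.47780074,  0.02233984,  1.55643094, -0.01149284,
        1.10930916, -0.08312538]), 'joint_vel': array([ 0.00034892,  0.00033557,  0.00243369,  0.00137815, -0.00147296,
       -0.00026095, -0.00229219]), 'joint_torque': array([-5.45967814e-04, -5.96443820e+01,  1.60769675e+00, -2.81194621e+01,
        1.24063640e-02,  9.39900521e-03,  2.20753498e-05]), 'eef_pos': array([ 6.74415201e-01, -4.73231112e-06,  2.30333957e-01]), 'tool_rot': array([-5.91386987e-04,  7.07100555e-01,  7.07112421e-01, -6.91614025e-04]), 'contact_force': array([ 0.38743765, -0.16287656, -0.11879471]), 'torque': array([-0.02063669,  0.02887041, -0.01835854]), 'gripper_width': 1.002301613507385}
scene {'fx': 365.59235551039956, 'fy': 365.59235551039956, 'cx': 255.55630001712305, 'cy': 193.5689883016933, 'world_from_camera': array([[-0.58861327, -0.58181155,  0.5612751 ,  1.08128025],
       [ 0.80822069, -0.40830796,  0.4243394 ,  0.42673698],
       [-0.01771248,  0.70340595,  0.71056762,  0.78192812],
       [ 0.        ,  0.        ,  0.        ,  1.        ]])}
scene
[... 1064 characters left out ...]
175360212, 'cy': 190.17095964825197, 'mount': array([[-9.50802090e-04,  9.46481462e-01,  3.22756780e-01,
         8.19975175e-02],
       [ 9.99999335e-01,  6.89491859e-04,  9.23947113e-04,
        -4.41282554e-04],
       [ 6.51960641e-04,  3.22757444e-01, -9.46481488e-01,
        -1.42788543e-01],
       [ 0.00000000e+00,  0.00000000e+00,  0.00000000e+00,
         1.00000000e+00]])}
wrist cradle 0.97 [180.224  239.6928] 5707 [ 0.56669231 -0.10584168  0.03472066]
wrist pack 0.9 [ 13.7216 303.0144] 1400 [ 0.30229057 -0.23073643  0.02645997]
wrist pack 0.8 [ 99.2256 241.6896] 3184 [ 0.46935692 -0.10839367  0.05061554]
wrist pack 0.57 [ 33.1776 107.7888] 2778 [0.40206481 0.06754346 0.0264657 ]
```

View pics/side0.png

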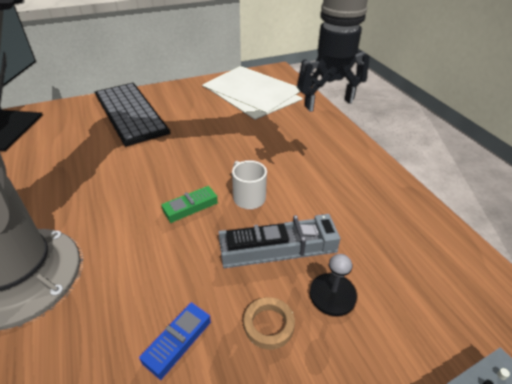

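View pics/wrist0.png

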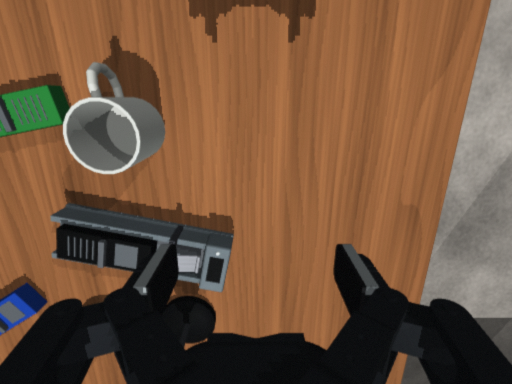

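View pics/scene0.png

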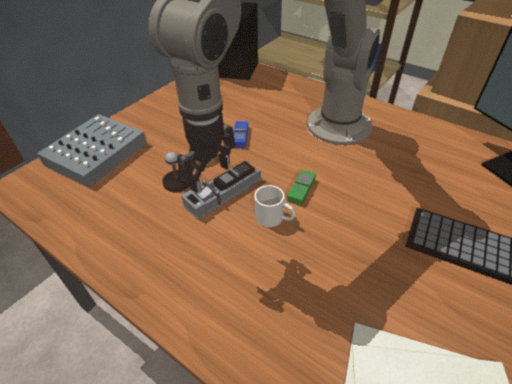

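```bash
python3 - <<'E'
from h import *
for c in ['side','wrist','scene']:
    i,M=T(c); p,d=bot.read_camera(c); C=cloud(i,M,d)
    for t in ['cradle','bridge','end_stop','deck_top','leaf','pack','rib','mug','tape','mic']:
        for r in bot.landmark_of(c,t)[:3]:
            u,v=np.array(r['xy'])*[512,384]
            ui,vi=int(min(max(u,0),511)),int(min(max(v,0),383))
            # intersect with known plane height
            z={'cradle':0,'bridge':.044,'end_stop':.008,'deck_top':.024,'leaf':.0475,'pack':.024,'rib':.058}.get(t,0)
            ray=M[:3,:3]@np.array([(u-i['cx'])/i['fx'],-(v-i['cy'])/i['fy'],-1]); s=(z-M[2,3])/ray[2]
            print(c,t,round(r['score'],2),(round(u),round(v)),'surf',C[vi,ui].round(3),'plane',(M[:3,3]+s*ray).round(4))
    r=[r for r in bot.cut_out(c,'pack') if 1]
    for r in r:
        P=C[r['pixels']&(d>0)]
        if abs(np.median(P[:,1])+.11)>.04: continue
        Q=P[(P[:,2]>.045)&(P[:,2]<.054)][:,:2].astype(np.float32)
        b=cv2.minAreaRect(Q); print('packtop',b,len(Q), np.median(P[(P[:,2]>.045)&(P[:,2]<.054)][:,2]))
    B=(C[...,0]>.38)&(C[...,0]<.72)&(C[...,1]>-.18)&(C[...,1]<-.04)&(d>0)
    W=C[B&(C[...,2]>.02)]
    np.save(c+'W.npy',W)
    Q=W[W[:,2]<.056][:,:2].astype(np.float32); 
    print(cv2.minAreaRect(Q))
E
```

```text
side cradle 0.95 (277, 246) surf [ 0.499 -0.147  0.038] plane [ 0.5142 -0.1211  0.    ]
side bridge 0.66 (298, 230) surf [ 0.553 -0.133  0.047] plane [ 0.5559 -0.1324  0.044 ]
side end_stop 0.86 (320, 238) surf [ 0.599 -0.151  0.022] plane [ 0.6068 -0.1428  0.008 ]
side leaf 0.45 (302, 230) surf [ 0.564 -0.134  0.047] plane [ 0.563  -0.1365  0.0475]
side pack 0.97 (256, 239) surf [ 0.461 -0.126  0.05 ] plane [ 0.4711 -0.1064  0.024 ]
side pack 0.8 (176, 344) surf [ 0.262 -0.267  0.024] plane [ 0.2618 -0.2681  0.024 ]
side pack 0.56 (191, 206) surf [0.367 0.041 0.026] plane [0.3695 0.0412 0.024 ]
side rib 0.74 (254, 231) surf [ 0.469 -0.102  0.049] plane [ 0.4659 -0.1109  0.058 ]
side rib 0.6 (176, 337) surf [ 0.263 -0.259  0.033] plane [ 0.2638 -0.2748  0.058 ]
side rib 0.55 (189, 195) surf [0.372 0.073 0.035] plane [0.3681 0.0439 0.058 ]
side mug 0.88 (248, 197) surf [0.496 0.009 0.041] plane [0.5124 0.0471 0.    ]
side tape 0.92 (269, 326) surf [ 0.424 -0.285  0.   ] plane [ 0.4246 -0.2853  0.    ]
side mic 0.68 (330, 294) surf [ 0.551 -0.275  0.019] plane [ 0.5603 -0.2674  0.    ]
[... 2600 characters left out ...]
.057] plane [ 0.475  -0.1146  0.058 ]
scene rib 0.82 (239, 131) surf [ 0.27  -0.257  0.026] plane [ 0.3035 -0.226   0.058 ]
scene rib 0.75 (302, 181) surf [0.371 0.06  0.034] plane [0.3931 0.0738 0.058 ]
scene mug 0.87 (274, 215) surf [0.537 0.075 0.047] plane [0.5026 0.0534 0.    ]
scene tape 0.5 (204, 160) surf [0.701 0.016 0.325] plane [ 0.4337 -0.2735  0.    ]
scene mic 0.87 (177, 181) surf [ 0.571 -0.26   0.016] plane [ 0.5602 -0.2727  0.    ]
packtop ((0.47199171781539917, -0.11377338320016861), (0.04807504639029503, 0.1245979517698288), 78.63582611083984) 426 0.04995094133080924
((0.5148558616638184, -0.12464965879917145), (0.07669428735971451, 0.24707449972629547), 78.79293060302734)
```

```bash
python3 - <<'E'
import cv2,numpy as np
for c,(a,b,e,f) in dict(side=(200,200,360,300),wrist=(40,190,250,300)).items():
    p=cv2.imread(f'pics/{c}0.png')[b:f,a:e]; cv2.imwrite(f'pics/{c}crop.png',cv2.resize(p,None,fx=3.6,fy=3.6,interpolation=2))
E
```

```text
(no output)
```

View pics/sidecrop.png

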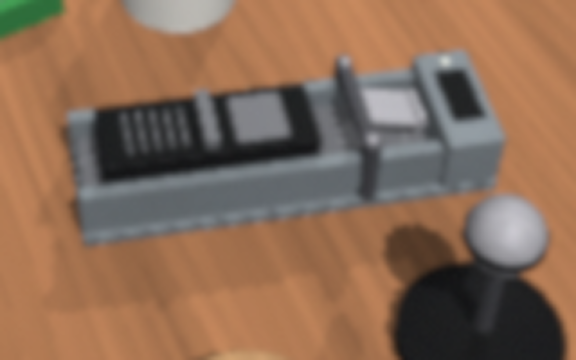

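View pics/wristcrop.png

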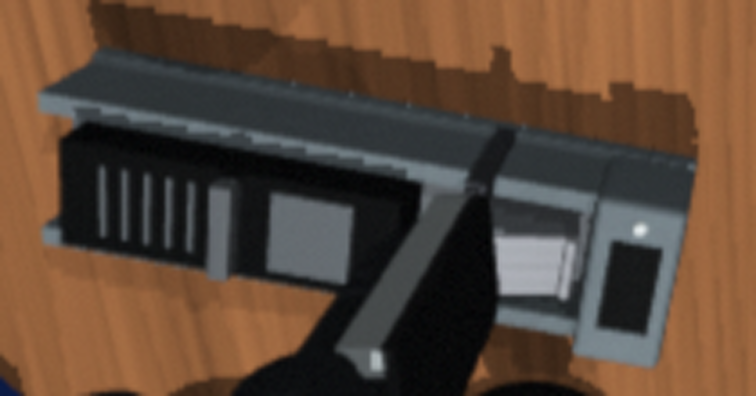

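The black pack sits in the cradle: in the side picture the rib is at about (254,231) and the bar at about (298,230). The networks' planes and the point clouds agree. Cradle yaw is about -11.8° with its origin near (0.516, -0.125). The pack's origin is at (0.470, -0.115), which is cradle x of about -47 mm, and the pack top is at 50 mm. The blue and green ones are decoys.

I'll move above the land with the fingers shut and aligned with the slide.

```bash
python3 -m jog '[[[-13.75,-28.5,14],[0,0,0],1],[[-13.75,-28.5,14],[0,0,0],1],[[-13.75,-28.5,14],[0,0,0],1],[[-13.75,-28.5,14],[0,0,0],1],[[-13.75,-28.5,14],[0,0,0],1],[[-13.75,-28.5,14],[0,0,0],1],[[-13.75,-28.5,14],[0,0,0],1],[[-13.75,-28.5,14],[0,0,0],1],[[0,0,0],[0,0,5.9],1],[[0,0,0],[0,0,5.9],1],[[0,0,0],[0,0,0],1],[[0,0,0],[0,0,0],1]]' 60
cat > st.py <<'E'
from h import *
o=bot.get_obs(); q=o['tool_rot']; m=R.from_quat([q[1],q[2],q[3],q[0]]).as_matrix()
u=np.array([.9789,-.2045]); n=np.array([.2045,.9789])
d=o['eef_pos'][:2]-[.516,-.125]
print('t',o['t'],'tcp',o['eef_pos'].round(4),'cradle xy mm',(d@u*1e3).round(1),(d@n*1e3).round(1),'F',o['contact_force'].round(1),'w',o['gripper_width'])
print(m.round(3).tolist())
E
python3 st.py
python3 - <<'E'
from h import *
for c in ['side','scene','wrist']:
    p,d=bot.read_camera(c); cv2.imwrite(f'pics/{c}1.png',cv2.resize(p[:,:,::-1],(768,576)))
E
```

```text
t: 3.75
eef_pos: [0.4472, -0.1099, 0.1194]
tool_rot: [0.0, 0.775, 0.632, 0.0]
contact_force: [-0.1, -0.2, 0.4]
gripper_width: -0.0
t 3.75 tcp [ 0.4472 -0.1099  0.1194] cradle xy mm -70.4 0.7 F [-0.1 -0.2  0.4] w -0.0004307092185951918
[[0.202, 0.979, 0.0], [0.979, -0.202, -0.0], [0.0, 0.0, -1.0]]
```

View pics/side1.png

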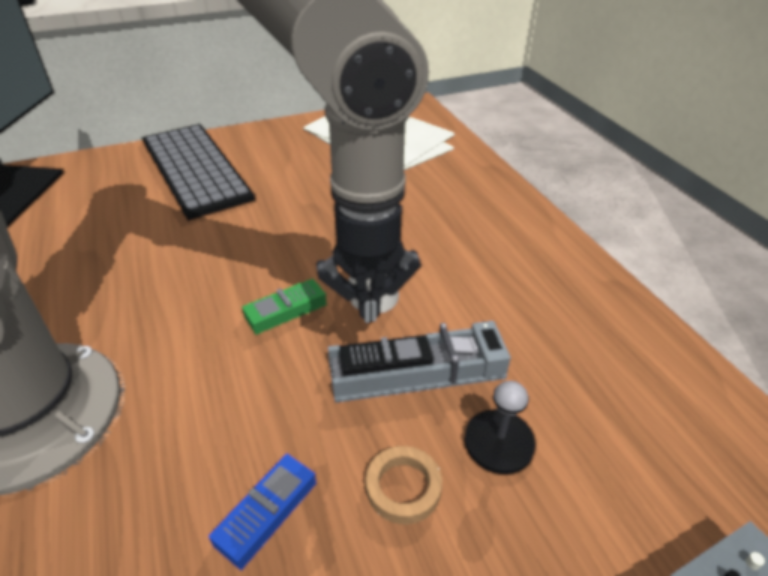

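View pics/wrist1.png

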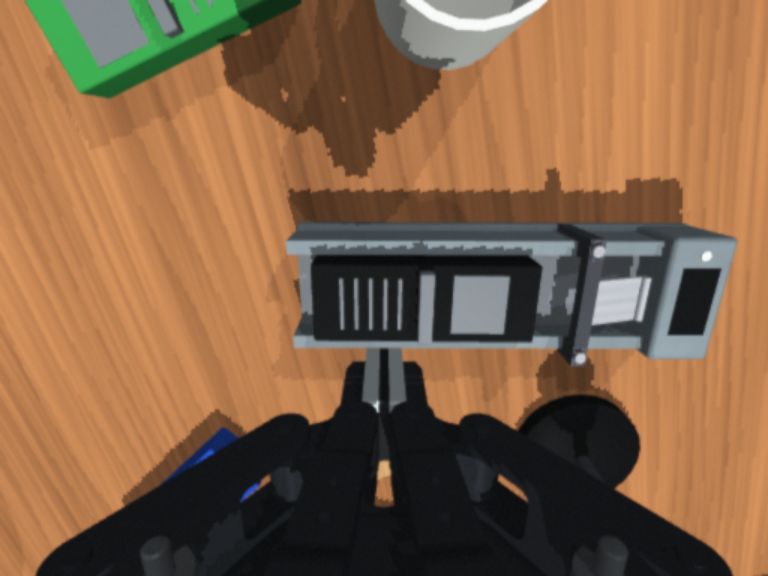

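The wrist picture shows the shut fingers at about (383,360), lined up with the slide, with the rib at about (427,305) ahead of them. The mug and mic are clear. Now going down onto the land.

```bash
python3 -m jog '[[[0,0,20],[0,0,0],1],[[0,0,20],[0,0,0],1],[[0,0,15],[0,0,0],1],[[0,0,8],[0,0,0],1],[[0,0,3],[0,0,0],1],[[0,0,0],[0,0,0],1]]'; python3 st.py
python3 -m jog '[[[0,0,2],[0,0,0],1],[[0,0,2],[0,0,0],1],[[0,0,0],[0,0,0],1]]'; python3 st.py
```

```text
t: 4.65
eef_pos: [0.4472, -0.11, 0.0535]
tool_rot: [0.0, 0.776, 0.631, 0.0]
contact_force: [0.0, 0.6, 1.0]
gripper_width: -0.002
t 4.65 tcp [ 0.4472 -0.11    0.0535] cradle xy mm -70.4 0.6 F [0.  0.6 1. ] w -0.002042385160048716
[[0.205, 0.979, 0.0], [0.979, -0.205, -0.0], [0.0, 0.0, -1.0]]
t: 5.03
eef_pos: [0.4473, -0.11, 0.0495]
tool_rot: [0.0, 0.776, 0.631, 0.0]
contact_force: [0.5, -0.5, 1.4]
gripper_width: -0.003
t 5.025 tcp [ 0.4473 -0.11    0.0495] cradle xy mm -70.3 0.6 F [ 0.5 -0.5  1.4] w -0.0032897293198429103
[[0.205, 0.979, 0.001], [0.979, -0.205, -0.0], [0.0, 0.001, -1.0]]
```

```bash
python3 -m jog '[[[0,0,3],[0,0,0],1],[[0,0,3],[0,0,0],1],[[0,0,0],[0,0,0],1]]'; python3 st.py|head -1
python3 -m jog '[[[0,0,2],[0,0,0],1],[[0,0,2],[0,0,0],1],[[0,0,0],[0,0,0],1]]'; python3 st.py|head -1
```

```text
t: 5.4
eef_pos: [0.4474, -0.11, 0.0434]
tool_rot: [0.0, 0.776, 0.631, 0.0]
contact_force: [-1.5, 0.2, 6.4]
gripper_width: 0.001
t 5.4 tcp [ 0.4474 -0.11    0.0434] cradle xy mm -70.3 0.6 F [-1.5  0.2  6.4] w 0.0007738134490308757
t: 5.78
eef_pos: [0.4474, -0.11, 0.0399]
tool_rot: [0.0, 0.776, 0.631, 0.0]
contact_force: [-2.4, -0.2, 13.4]
gripper_width: 0.0
t 5.775 tcp [ 0.4474 -0.11    0.0399] cradle xy mm -70.2 0.6 F [-2.4 -0.2 13.4] w 2.1963237085225505e-05
```

```bash
python3 -m jog '[[[0,0,1],[0,0,0],1],[[0,0,0],[0,0,0],1]]'; python3 st.py|head -1
python3 -m jog '[[[0,3,0],[0,0,0],1],[[0,3,0],[0,0,0],1],[[0,3,0],[0,0,0],1],[[0,3,0],[0,0,0],1],[[0,0,0],[0,0,0],1]]'; python3 st.py|head -1
python3 - <<'E'
from h import *
for c in ['wrist','side']:
    p,d=bot.read_camera(c); p=p[:,:,::-1]
    if c=='side': p=cv2.resize(p[180:290,190:360],None,fx=4,fy=4)
    cv2.imwrite(f'pics/{c}2.png',p)
E
```

```text
t: 6.02
eef_pos: [0.4474, -0.1101, 0.0398]
tool_rot: [0.0, 0.776, 0.631, 0.0]
contact_force: [-6.2, 1.0, 26.0]
gripper_width: -0.005
t 6.025 tcp [ 0.4474 -0.1101  0.0398] cradle xy mm -70.2 0.6 F [-6.2  1.  26. ] w -0.00523407154883237
t: 6.65
eef_pos: [0.4479, -0.1102, 0.0393]
tool_rot: [-0.008, 0.776, 0.63, -0.007]
contact_force: [-34.1, 9.1, 67.1]
gripper_width: 0.001
t 6.65 tcp [ 0.4479 -0.1102  0.0393] cradle xy mm -69.7 0.6 F [-34.1   9.1  67.1] w 0.0011946464898966787
```

View pics/wrist2.png

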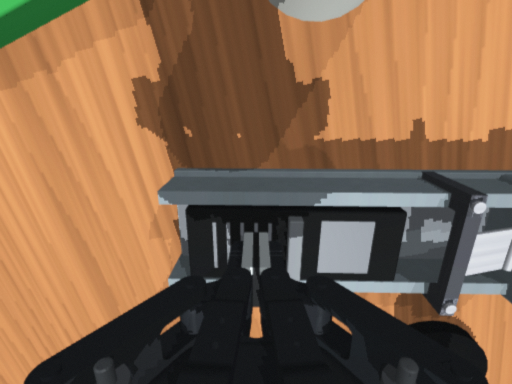

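View pics/side2.png

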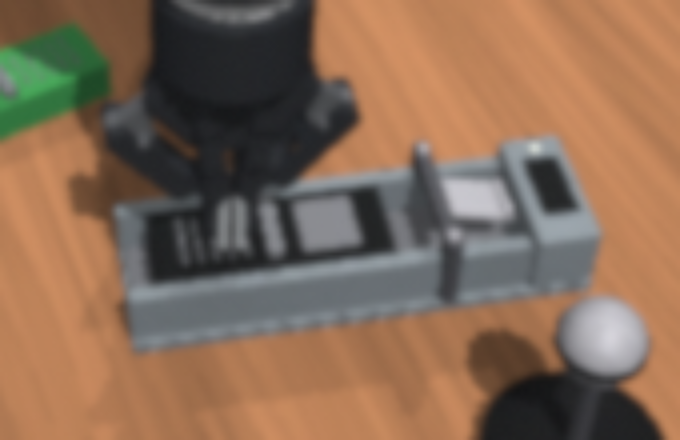

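The fingers are on the land behind the rib, but the press has built up to 67 N and friction is holding the pack. I'll ease the press.

```bash
python3 -m jog '[[[0,0,-1],[0,0,0],1],[[0,0,0],[0,0,0],1]]'; python3 st.py|head -1
python3 -m jog '[[[0,0,-1],[0,0,0],1],[[0,0,0],[0,0,0],1]]'; python3 st.py
```

```text
t: 7.0
eef_pos: [0.4522, -0.1114, 0.0397]
tool_rot: [-0.005, 0.776, 0.631, -0.004]
contact_force: [-19.7, 5.2, 37.0]
gripper_width: 0.001
t 7.0 tcp [ 0.4522 -0.1114  0.0397] cradle xy mm -65.2 0.3 F [-19.7   5.2  37. ] w 0.0011478171503722784
t: 7.25
eef_pos: [0.4559, -0.1121, 0.0401]
tool_rot: [-0.002, 0.776, 0.631, -0.002]
contact_force: [-6.1, 0.8, 9.7]
gripper_width: 0.0
t 7.25 tcp [ 0.4559 -0.1121  0.0401] cradle xy mm -61.5 0.3 F [-6.1  0.8  9.7] w 1.803614990447865e-05
[[0.205, 0.979, -0.005], [0.979, -0.205, 0.001], [-0.0, -0.005, -1.0]]
```

```bash
python3 -m jog '[[[0,3,0.2],[0,0,0],1],[[0,3,0],[0,0,0],1],[[0,0,0],[0,0,0],1]]'; python3 st.py
python3 - <<'E'
from h import *
for c in ['wrist']:
    p,d=bot.read_camera(c); p=p[:,:,::-1]
    cv2.imwrite(f'pics/{c}3.png',p)
E
```

```text
t: 7.62
eef_pos: [0.4604, -0.1131, 0.0399]
tool_rot: [-0.003, 0.776, 0.631, -0.003]
contact_force: [-11.2, 3.2, 19.9]
gripper_width: 0.001
t 7.625 tcp [ 0.4604 -0.1131  0.0399] cradle xy mm -56.9 0.3 F [-11.2   3.2  19.9] w 0.0011374172540867169
[[0.205, 0.979, -0.008], [0.979, -0.205, 0.001], [-0.0, -0.008, -1.0]]
```

View pics/wrist3.png

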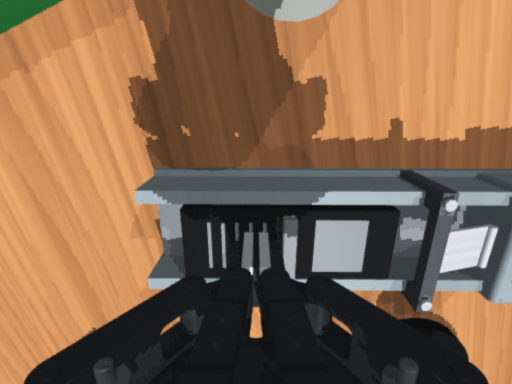

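The pack is moving with the fingers at about 20 N of press, with the deck down. Carrying on.

```bash
python3 -m jog '[[[0,3,0],[0,0,0],1],[[0,3,0],[0,0,0],1],[[0,3,0],[0,0,0],1],[[0,0,0],[0,0,0],1]]'; python3 st.py
python3 -m jog '[[[0,3,0],[0,0,0],1],[[0,3,0],[0,0,0],1],[[0,3,0],[0,0,0],1],[[0,0,0],[0,0,0],1]]'; python3 st.py
```

```text
t: 8.18
eef_pos: [0.4695, -0.115, 0.04]
tool_rot: [-0.003, 0.776, 0.631, -0.003]
contact_force: [-10.8, 2.6, 19.4]
gripper_width: 0.0
t 8.175 tcp [ 0.4695 -0.115   0.04  ] cradle xy mm -47.5 0.2 F [-10.8   2.6  19.4] w 0.00039266526677666076
[[0.205, 0.979, -0.008], [0.979, -0.205, 0.001], [-0.0, -0.008, -1.0]]
t: 8.68
eef_pos: [0.4785, -0.1169, 0.04]
tool_rot: [-0.003, 0.776, 0.631, -0.002]
contact_force: [-10.4, 2.7, 18.3]
gripper_width: -0.001
t 8.675 tcp [ 0.4785 -0.1169  0.04  ] cradle xy mm -38.3 0.2 F [-10.4   2.7  18.3] w -0.001105938832900428
[[0.205, 0.979, -0.007], [0.979, -0.205, 0.001], [-0.0, -0.007, -1.0]]
```

```bash
python3 - <<'E'
from h import *
for c in ['wrist','side']:
    p,d=bot.read_camera(c); p=p[:,:,::-1]
    if c=='side': p=cv2.resize(p[180:290,190:360],None,fx=4,fy=4)
    cv2.imwrite(f'pics/{c}4.png',p)
E
```

```text
(no output)
```

View pics/wrist4.png

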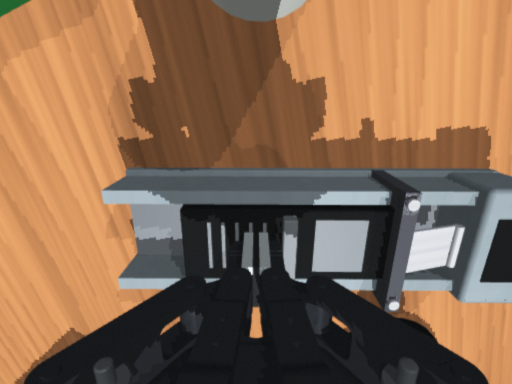

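View pics/side4.png

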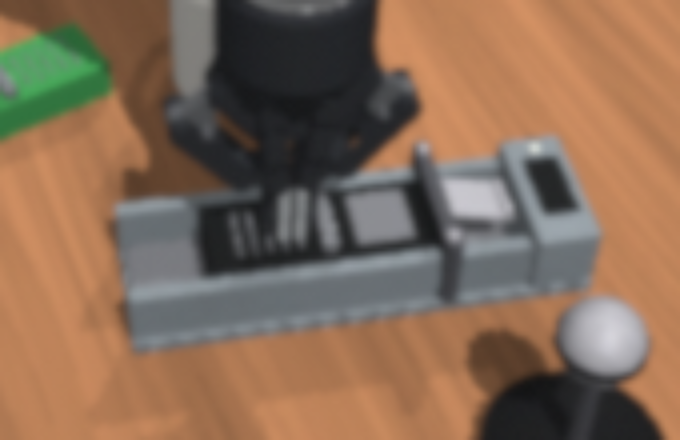

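The nose is just reaching the bar at about (388,240) in the wrist picture, and pack x is about -20 mm. Continuing, with slightly more press.

```bash
python3 -m jog '[[[0,3,0.1],[0,0,0],1],[[0,3,0],[0,0,0],1],[[0,3,0],[0,0,0],1],[[0,0,0],[0,0,0],1]]'; python3 st.py
python3 -m jog '[[[0,3,0],[0,0,0],1],[[0,3,0],[0,0,0],1],[[0,3,0],[0,0,0],1],[[0,0,0],[0,0,0],1]]'; python3 st.py
```

```text
t: 9.28
eef_pos: [0.4872, -0.1188, 0.04]
tool_rot: [-0.003, 0.776, 0.63, -0.003]
contact_force: [-11.5, 3.2, 19.4]
gripper_width: -0.001
t 9.275 tcp [ 0.4872 -0.1188  0.04  ] cradle xy mm -29.5 0.2 F [-11.5   3.2  19.4] w -0.000928024049298407
[[0.205, 0.979, -0.008], [0.979, -0.205, 0.001], [-0.0, -0.008, -1.0]]
t: 9.78
eef_pos: [0.4962, -0.1206, 0.04]
tool_rot: [-0.003, 0.776, 0.631, -0.002]
contact_force: [-10.6, 2.1, 19.9]
gripper_width: -0.001
t 9.775 tcp [ 0.4962 -0.1206  0.04  ] cradle xy mm -20.3 0.2 F [-10.6   2.1  19.9] w -0.0011745229640330356
[[0.205, 0.979, -0.007], [0.979, -0.205, 0.001], [-0.0, -0.007, -1.0]]
```

```bash
python3 - <<'E'
from h import *
for c in ['wrist','side']:
    p,d=bot.read_camera(c); p=p[:,:,::-1]
    if c=='side': p=cv2.resize(p[180:290,190:360],None,fx=4,fy=4)
    cv2.imwrite(f'pics/{c}5.png',p)
E
```

```text
(no output)
```

View pics/wrist5.png

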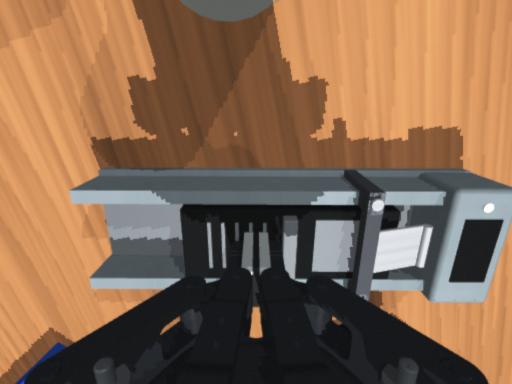

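View pics/side5.png

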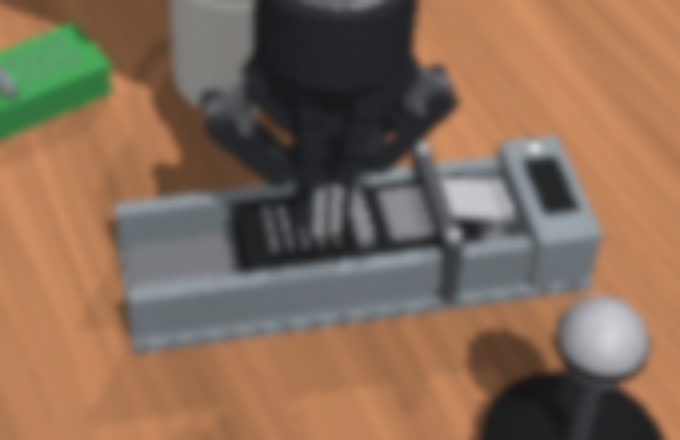

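The nose is through under the bar (wrist ~(398,215)). About 24 mm remain.

```bash
python3 -m jog '[[[0,3,0],[0,0,0],1],[[0,3,0],[0,0,0],1],[[0,3,0],[0,0,0],1],[[0,3,0],[0,0,0],1],[[0,0,0],[0,0,0],1]]'; python3 st.py
python3 -m jog '[[[0,3,0],[0,0,0],1],[[0,3,0],[0,0,0],1],[[0,3,0],[0,0,0],1],[[0,0,0],[0,0,0],1]]'; python3 st.py
```

```text
t: 10.5
eef_pos: [0.5064, -0.1228, 0.04]
tool_rot: [-0.004, 0.776, 0.631, -0.003]
contact_force: [-15.5, 4.7, 24.3]
gripper_width: -0.001
t 10.5 tcp [ 0.5064 -0.1228  0.04  ] cradle xy mm -9.9 0.2 F [-15.5   4.7  24.3] w -0.0005834500912288042
[[0.205, 0.979, -0.01], [0.979, -0.205, 0.002], [-0.0, -0.01, -1.0]]
t: 11.0
eef_pos: [0.5153, -0.1247, 0.04]
tool_rot: [-0.004, 0.776, 0.631, -0.003]
contact_force: [-15.0, 2.8, 23.1]
gripper_width: 0.001
t 11.0 tcp [ 0.5153 -0.1247  0.04  ] cradle xy mm -0.8 0.2 F [-15.    2.8  23.1] w 0.000966875227031785
[[0.205, 0.979, -0.01], [0.979, -0.205, 0.002], [-0.0, -0.01, -1.0]]
```

```bash
python3 - <<'E'
from h import *
for c in ['wrist','side']:
    p,d=bot.read_camera(c); p=p[:,:,::-1]
    if c=='side': p=cv2.resize(p[180:290,190:360],None,fx=4,fy=4)
    cv2.imwrite(f'pics/{c}6.png',p)
E
```

```text
(no output)
```

View pics/wrist6.png

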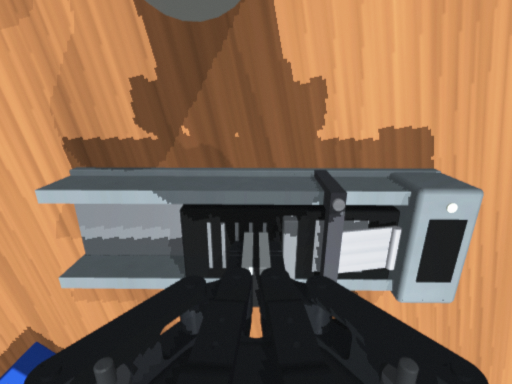

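View pics/side6.png

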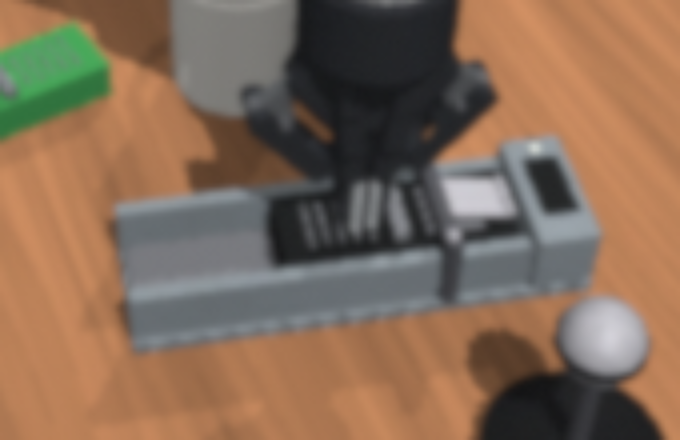

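```bash
python3 -m jog '[[[0,2,0],[0,0,0],1],[[0,2,0],[0,0,0],1],[[0,0,0],[0,0,0],1]]'; python3 st.py|head -1
python3 -m jog '[[[0,1.5,0],[0,0,0],1],[[0,1,0],[0,0,0],1],[[0,0,0],[0,0,0],1]]'; python3 st.py|head -1
```

```text
t: 11.48
eef_pos: [0.5192, -0.1255, 0.04]
tool_rot: [-0.004, 0.776, 0.63, -0.003]
contact_force: [-14.5, 3.5, 23.2]
gripper_width: -0.0
t 11.475 tcp [ 0.5192 -0.1255  0.04  ] cradle xy mm 3.2 0.2 F [-14.5   3.5  23.2] w -0.00029488731765229094
t: 11.85
eef_pos: [0.5224, -0.1261, 0.04]
tool_rot: [-0.003, 0.776, 0.631, -0.003]
contact_force: [-12.6, 2.3, 20.0]
gripper_width: 0.004
t 11.85 tcp [ 0.5224 -0.1261  0.04  ] cradle xy mm 6.5 0.2 F [-12.6   2.3  20. ] w 0.0035207941723435898
```

```bash
python3 -m jog '[[[0,2,0],[0,0,0],1],[[0,0,0],[0,0,0],1]]'; python3 st.py|head -1;python3 - <<'E'
from h import *
for c in ['wrist','side']:
    p,d=bot.read_camera(c); p=p[:,:,::-1]
    if c=='side': p=cv2.resize(p[180:290,190:360],None,fx=4,fy=4)
    cv2.imwrite(f'pics/{c}7.png',p)
E
```

```text
t: 12.1
eef_pos: [0.5226, -0.1262, 0.0399]
tool_rot: [-0.005, 0.776, 0.63, -0.004]
contact_force: [-17.8, 3.6, 27.1]
gripper_width: -0.0
t 12.1 tcp [ 0.5226 -0.1262  0.0399] cradle xy mm 6.7 0.2 F [-17.8   3.6  27.1] w -0.00030416809140061316
```

View pics/wrist7.png

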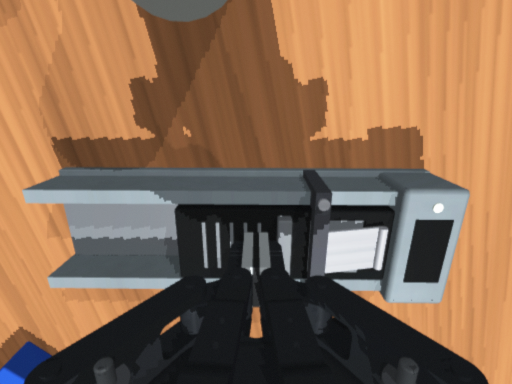

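The advance has stopped and the force is rising; the rib sits about 9 mm short of the bar and the nose is at the housing face. I'll push once more to confirm.

```bash
python3 -m jog '[[[0,2,-0.2],[0,0,0],1],[[0,2,-0.2],[0,0,0],1],[[0,0,0],[0,0,0],1]]'; python3 st.py|head -1;python3 - <<'E'
from h import *
i,M=T('wrist')
p,d=bot.read_camera('wrist'); C=cloud(i,M,d); p=p[:,:,::-1]
cv2.imwrite('pics/wrist8.png',cv2.resize(p[150:320,20:480],None,fx=1.7,fy=1.7))
u=np.array([.9789,-.2045]); n=np.array([.2045,.9789])
X=(C[...,:2]-[.516,-.125]); a=X@u*1e3; b=X@n*1e3; z=C[...,2]*1e3
for row in (212,):
    for c in range(150,480,4): print(c,a[row,c].round(0),b[row,c].round(0),z[row,c].round(0),end=' | ')
E
```

```text
t: 12.58
eef_pos: [0.5228, -0.1262, 0.0399]
tool_rot: [-0.008, 0.776, 0.63, -0.006]
contact_force: [-26.2, 5.9, 34.8]
gripper_width: -0.003
t 12.575 tcp [ 0.5228 -0.1262  0.0399] cradle xy mm 7.0 0.2 F [-26.2   5.9  34.8] w -0.003063342335065458
150 -65.0 9.0 15.0 | 154 -62.0 9.0 15.0 | 158 -59.0 9.0 14.0 | 162 -56.0 9.0 16.0 | 166 -55.0 8.0 13.0 | 170 -51.0 9.0 15.0 | 174 -40.0 20.0 39.0 | 178 -37.0 20.0 41.0 | 182 -35.0 21.0 41.0 | 186 -33.0 21.0 41.0 | 190 -31.0 20.0 39.0 | 194 -28.0 20.0 40.0 | 198 -26.0 21.0 41.0 | 202 -24.0 20.0 40.0 | 206 -21.0 21.0 41.0 | 210 -19.0 21.0 42.0 | 214 -17.0 20.0 39.0 | 218 -15.0 21.0 41.0 | 222 -13.0 20.0 39.0 | 226 -10.0 20.0 39.0 | 230 -8.0 21.0 41.0 | 234 -6.0 21.0 41.0 | 238 -3.0 21.0 41.0 | 242 -1.0 20.0 40.0 | 246 1.0 21.0 40.0 | 250 3.0 20.0 40.0 | 254 6.0 21.0 41.0 | 258 8.0 20.0 40.0 | 262 10.0 20.0 39.0 | 266 12.0 20.0 40.0 | 270 15.0 20.0 40.0 | 274 17.0 20.0 40.0 | 278 19.0 21.0 40.0 | 282 21.0 20.0 40.0 | 286 24.0 20.0 40.0 | 290 26.0 20.0 40.0 | 294 28.0 21.0 40.0 | 298 30.0 21.0 41.0 | 302 33.0 21.0 40.0 | 306 35.0 21.0 40.0 | 310 
[... 204 characters left out ...]
| 350 60.0 20.0 39.0 | 354 61.0 21.0 41.0 | 358 64.0 21.0 41.0 | 362 67.0 20.0 39.0 | 366 68.0 21.0 40.0 | 370 70.0 21.0 40.0 | 374 73.0 21.0 40.0 | 378 75.0 21.0 39.0 | 382 77.0 21.0 40.0 | 386 80.0 21.0 40.0 | 390 82.0 21.0 40.0 | 394 84.0 21.0 39.0 | 398 85.0 22.0 42.0 | 402 86.0 23.0 45.0 | 406 87.0 23.0 45.0 | 410 89.0 23.0 45.0 | 414 90.0 24.0 47.0 | 418 93.0 24.0 47.0 | 422 95.0 24.0 46.0 | 426 98.0 24.0 46.0 | 430 100.0 23.0 45.0 | 434 10.0 82.0 183.0 | 438 103.0 24.0 47.0 | 442 106.0 24.0 46.0 | 446 108.0 24.0 46.0 | 450 110.0 24.0 47.0 | 454 112.0 24.0 46.0 | 458 115.0 24.0 45.0 | 462 116.0 24.0 47.0 | 466 155.0 4.0 0.0 | 470 158.0 4.0 0.0 | 474 162.0 4.0 -1.0 | 478 163.0 5.0 1.0 |
```

View pics/wrist8.png

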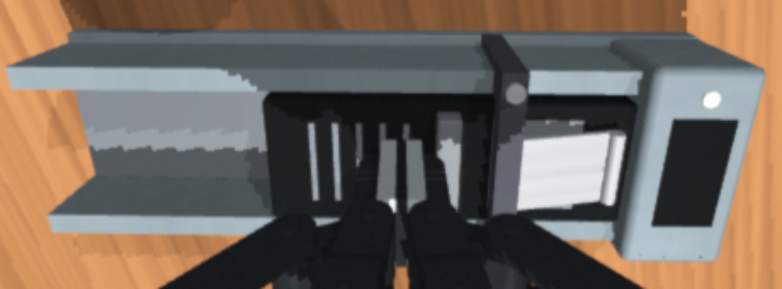

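The profile shows the pack from x -40 to +84/85 with a flat top at 40 mm, touching the end face: home. Letting go by lifting straight up, then retreating.

```bash
python3 -m jog '[[[0,0,-1],[0,0,0],1],[[0,0,-1],[0,0,0],1],[[0,0,-2],[0,0,0],1],[[0,-1,-4],[0,0,0],1],[[0,-3,-6],[0,0,0],1],[[0,-3,-10],[0,0,0],1],[[0,-3,-20],[0,0,0],1],[[0,-5,-25],[0,0,0],1],[[0,-10,-30],[0,0,0],1],[[0,-20,-20],[0,0,0],1],[[0,0,0],[0,0,0],1]]'; python3 st.py|head -1;python3 - <<'E'
from h import *
i,M=T('wrist')
p,d=bot.read_camera('wrist'); C=cloud(i,M,d); cv2.imwrite('pics/wrist9.png',p[:,:,::-1])
u=np.array([.9789,-.2045]); n=np.array([.2045,.9789])
X=(C[...,:2]-[.516,-.125]); a=X@u*1e3; b=X@n*1e3; z=C[...,2]*1e3
k=(d>0)&(abs(b)<20)&(z>-5)&(z<60)
for s in range(-125,120,5):
    m=k&(abs(a-s)<2.5)
    if m.sum(): print(s,np.median(z[m]).round(1),end=' | ')
for r in bot.cut_out('wrist','pack')[:3]:
    m=r['pixels']&(d>0); print('\n',r['score'],np.percentile(a[m],[1,99]),np.median(z[m]))
p,d=bot.read_camera('side');cv2.imwrite('pics/side9.png',cv2.resize(p[180:290,190:360,::-1],None,fx=4,fy=4))
E
```

```text
t: 14.0
eef_pos: [0.4892, -0.1188, 0.1615]
tool_rot: [0.001, 0.776, 0.631, 0.001]
contact_force: [0.1, -0.0, 0.1]
gripper_width: 0.0
t 14.0 tcp [ 0.4892 -0.1188  0.1615] cradle xy mm -27.5 0.6 F [ 0.1 -0.   0.1] w 0.00021969264305604785
-125 18.0 | -120 18.5 | -115 18.5 | -110 18.6 | -105 18.5 | -100 18.4 | -95 18.3 | -90 18.4 | -85 18.4 | -80 18.4 | -75 18.4 | -70 18.4 | -65 18.5 | -60 18.4 | -55 18.4 | -50 18.5 | -45 18.5 | -40 44.1 | -35 44.5 | -30 44.4 | -25 44.6 | -20 44.4 | -15 44.6 | -10 44.6 | -5 44.5 | 0 44.6 | 5 44.4 | 10 44.5 | 15 44.4 | 20 51.9 | 25 52.0 | 30 44.3 | 35 45.0 | 40 52.4 | 45 51.4 | 50 47.9 | 55 47.6 | 60 47.3 | 65 46.9 | 70 46.5 | 75 46.6 | 80 45.2 | 85 44.8 | 90 46.4 | 95 47.2 | 100 47.1 | 105 47.1 | 110 47.1 | 115 46.3 | 
 0.95 [-39.67104877  81.98737725] 44.40584613751808

 0.89 [-241.84183602 -117.46915244] 26.20953406066981

 0.68 [-273.91704674 -162.87249837] 26.6245130109391
```

View pics/wrist9.png

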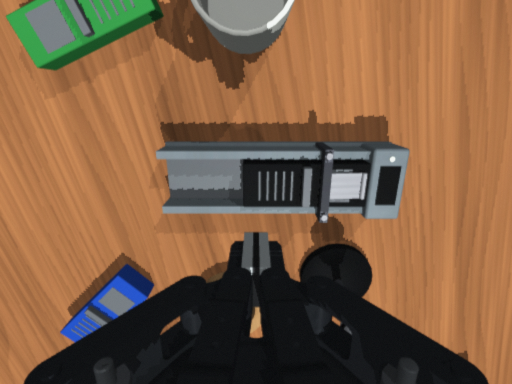

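View pics/side9.png

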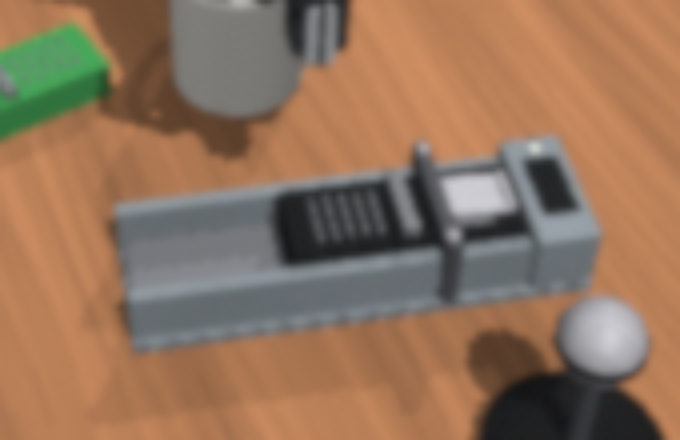

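The pack stays home: its rear is at x -40 mm and its rib at 18–27 mm. Its top is at 44 mm under the bar, and the deck is at 18 mm, about 6 mm down. The fingers are clear.

```bash
python3 -c "from station import bot; print(bot.hand_in())"
```

```text
the job is handed in; nothing more can be done
None
```

I pressed the pack down to the deck's stop, slid it forwards under the bar and the leaf spring until it met the end stop, then lifted off and handed the job in at about 14 s. It went fully home and stayed there; the hand-in reports no verdict.

**Last checks, after letting go:**
- **Pack position:** its rear edge is at cradle x -40 mm and its rib is centred at about +22.5 mm, which is the home position. It is level and in line with the cradle.
- **Height:** its top is at about 44 mm under the bar, and the deck is at about 18 mm, so roughly 6 mm down.
- **Leaf spring:** it lies raised on the pack's top, at about 47–48 mm near the bar and 46.5 mm towards its tip. I judged this from depth only and could not measure its force.
- **Clearance:** the fingers are clear, with a force reading near zero. The mug and mic looked unmoved in the pictures. I did not re-check the tape roll, but nothing went near it.

**Early overpress:** at the start of the slide the press built up to about 67 N down and 34 N sideways, and friction held the pack. I eased it to about 20 N and the pack then slid. The highest reading stayed below the 120 N wrist limit.

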